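Show the octagonal music box lid to the inspection camera

ROBOT

A 6-joint arm with a two-finger parallel gripper is mounted at the origin on the work surface. World frame = base frame: x ahead of the robot, y to its left, z up, the work surface at z = 0. Lengths are in mm, angles in rad, forces in N, time in s.
With the tool pointing down it reaches from about 150 to 775 mm from the base axis. Payload 6.1 kg.
Tool frame: the origin (TCP) lies midway between the tips of the shut fingers; the grasp point (between the pads) lies 19 mm behind it; z points along the fingers, y is the line along which they close (so a half turn about z gives the same grasp; the last joint's range is limited). The gripper opens to 85 mm and grips with 20 to 120 N. Pads are 22 mm wide; open, the fingers measure 114 mm over their backs; the gripper's body (76 mm by 85 mm) begins 54 mm behind the grasp point. The pads swing forward as they close: fully open they stand 13 mm farther back than shut.
Start: joints at [-1.127, 0.126, -0.04, 1.405, 0, 1.571], TCP at [225.413, -474.128, 231.295] pointing down, gripper open.
Joint ranges: [-2.72, 2.72], [-0.95, 1.95], [-1.27, 1.35], [-1.78, 2.02], [-1.46, 1.47], [-3.14, 3.14]. Speed limits (rad/s): [2.39, 2.39, 3.01, 3.14, 3.14, 3.14].

INTERFACE

Orientations are given as a unit quaternion [x, y, z, w].
In Python, from workcell import * gives the robot as it stands.
- The arm moves only by the tool carry_out, never from a script. Its argument "commands" is one flat list of numbers, 5 for each row, row after row: the shift along the tool's x, y, z in m, then the turn about the tool's z in rad, then the finger opening in m, from 0 to 0.0854. In form: [tx, ty, tz, yaw, grip, tx, ty, tz, yaw, grip, ...]. A call has 1 to 10 rows; each row shifts and turns the commanded pose from where the row before left it, along the tool's axes as they then stand; what a row does not reach is not made up. A row lasts 1/12 s, in which the tool goes at most 41.7 mm and 7.16 degrees, less where a joint would pass 70% of its speed; a pose out of reach is approached as far as the arm can. A call is refused whole if a number of a shift passes 0.0417 or a number of a turn 0.125, either way. A call with a gripper value outside its range is refused whole. The fingers move at their own pace and stop on an object; "newtons" is the grip in N (left out, the last holds). Time passes only in rows, so rows that do not move let the fingers close. It gives the time, the measured TCP pose, the force, the opening and the grip force at its end, in the units of the state.
- get_state(): the state, without advancing time (a new reading comes with each control period).
- grab_frame(name): name is "side" or "top" or "wrist"; returns a dict with "color" (480x640x3 uint8, red, green, blue), "range_z" (480x640 float32, mm along the optical axis (not along the pixel's ray), 0 where there is no reading), "fx", "fy", "cx", "cy" (pixels), "dist_coeffs" ([k1, k2, p1, p2, k3] as OpenCV has them; the pictures are not rectified), "extrinsics" (4x4, takes a point from camera to world coordinates). Camera axes: x right, y down, z forward; pixel columns grow to the right and rows downward; lengths in mm; the calibration is good to about 2 mm. A picture is of the moment at which its call begins.
- hand_in(): hands the job in; it is judged then, once.
The state is a dict: "time": time; "q": joint angles; "joint_velocities": joint speeds; "tau": joint torques, N m; "tcp_pos": TCP position; "eef_rot": TCP orientation; "ft_force": force on the tool from outside, world axes, zero at the start; "ft_torque": the same for the moment, N m; "opening": finger opening in mm; "finger_force": force on a finger pad.
Only numpy, scipy, OpenCV 4.12 (cv2) and the standard library are available. Lean on these libraries where they do the work, as an engineer would, in place of code of your own. Each camera call takes 0.05 s, during which the arm holds its last target. There are 200 camera calls.

TASK

Wake the inspection camera by pushing the small recessed button on its control box all the way down with the stylus for a moment, and put the stylus back in its holder. Then take the octagonal lid out of the slotted stand and hold it up to the camera: right way up, enamelled front facing the lens and square to it, its middle on the lens axis 12 cm in front of the lens, without touching the camera. Finish while holding it still there, with the other lids left in their slots and the other goods left where they are.

Things in the scene. Friction and masses are not known exactly. Their poses are not given: they have to be found in the camera images.
- octagon: the octagonal music box lid to show: brass-bodied plate, 80 mm across flats, 10 mm thick, about 0.15 kg, standing on one flat edge in a slot of the stand. Origin: middle of its bottom edge. z up to its top edge (80 mm), y through its thickness (faces at y = -5 and +5 mm), x across its width. Its enamelled front (cream with a gold border and round gold medallion) faces -y, its plain brass back +y. The top edge is flat over 33 mm
- octagon_centre (a point): centre of the octagonal lid, 40 mm above its bottom edge, mid thickness
- square: square lid, 74 x 74 mm, 10 mm thick, same finish, standing in another slot; origin and axes as for the octagon; stays in the stand
- arch: arch-topped lid (straight sides, half-round top), 74 mm wide, 80 high, 10 mm thick, same finish, standing in another slot; origin and axes as for the octagon; stays in the stand
- stand: fixed mahogany slotted stand, 100 (x) x 230 (y) x 28 mm high. Origin: centre of its underside. Three slots along its x at y = -65, 0 and +65 mm, each 13 mm wide, 20 mm deep (slot floor 8 mm above the table), open at the ends; any lid may be in any slot; lids stand upright with their x along the stand's x and fronts to its -y
- stylus: metal stylus, 115 mm long, standing tip down in its holder. Origin: the tip's end; z runs along it to the other end. Round tip 6 mm in diameter from z = 0 to 25 mm, taper to 12 mm diameter at 32 mm, collar 24 mm in diameter at z = 60 to 65 mm that rests on the holder's top, square black grip 14 x 14 mm (sides along x and y) at z = 65 to 115 mm; 0.06 kg
- holder: fixed aluminium stylus holder, block 50 x 50 x 70 mm, origin at the centre of its underside, with a square through hole 16 x 16 mm (sides along its x and y) down its middle. With the stylus home its collar rests on the top, tip 10 mm above the table
- holder_hole0 (a point): centre of the mouth of the holder's hole, 70 mm above the table
- control: fixed grey control box of the camera, 90 x 70 x 35 mm, origin at the centre of its underside, with a round recess 14 mm in diameter in the middle of its top; the button lies in it, its face 6 mm below the top
- wake_top (a point): centre of the wake button's steel face (12 mm in diameter), 29 mm above the table when up; it goes down with the button
- wake (a joint): travel of the spring wake button: 0 when up, 0.004 m when fully down; needs about 2 N to start and 5 N to be fully down; springs back
- camera: fixed inspection camera stand: foot 110 mm in diameter and 18 high, post 18 mm in diameter, carrying the camera head at about 220 mm. Origin: centre of the foot's underside. Its front (where the lens is) is to its -x
- lens: the camera head. Origin: centre of the front of its lens barrel (40 mm in diameter), 220 mm above the table. It looks along its own -x, which points 0.35 rad (20 degrees) below level; z is up in its picture (in the upright plane of the lens axis), y is level. The white head, 65 long x 64 x 52 high, lies behind the lens, from x = 20 to 85 mm
- view (a point): the point on the lens axis 120 mm in front of the lens, 179 mm above the table, where the lid's centre belongs
- shell: pearl-white resin box shaped like a scallop shell, about 100 mm across, 50 high; bystander, origin at the centre of its underside
- lighthouse: brass lighthouse figurine, 60 mm across the foot, 132 high; bystander, origin at the centre of its underside
- crate: small open slatted pine crate, 130 x 170 x 85 mm; bystander, origin at the centre of its underside
- jar: lidded glass jar, 72 mm across, 100 high; bystander, origin at the centre of its underside
- musicbox: closed mahogany music box with a crank, 114 x 84 x 60 mm; bystander, origin at the centre of its underside
- bell: counter bell, 80 mm across, 55 high; bystander, origin at the centre of its underside

How it is judged:
By the outcome, as a careful person would: the job done as asked, in the order asked, and still so for the second after the job is handed in, while the arm keeps its last pose, push and grip.
It also fails if it takes over 58 s, if anything falls off the work surface, if the arm or the gripper's body presses on something with over 40 N, if the wrist force passes 120 N, or if a joint passes its speed limit or range.

## Working session

There is one attempt and no reset: what is moved stays moved. The work goes in short steps, Python scripts to look and compute and a tool call to move; the robot and the scene stay as the last step left them, time stands still between calls to the robot, and variables do not carry over. Pictures are saved under pics/ and viewed, at most 10 in all, crops included, and the job is handed in when it is done.

Besides the shell and the picture viewer there is one more tool, called after ">>>" by a JSON object that holds its "fn" and its "kwargs". carry_out: Moves the arm, as the interface text tells. Its arguments: {"type":"object","properties":{"commands":{"type":"array"},"newtons":{"type":"number"}},"required":["commands"]}

```bash
mkdir -p pics && ls && cat > h.py <<'E'
from workcell import *
import numpy as np, cv2
def grab(n,save=None):
    f=grab_frame(n)
    if save: cv2.imwrite('pics/'+save,f['color'][:,:,::-1])
    np.save('/tmp/%s.npy'%n,f,allow_pickle=True)
    return f
def load(n): return np.load('/tmp/%s.npy'%n,allow_pickle=True).item()
def K(f): return np.array([[f['fx'],0,f['cx']],[0,f['fy'],f['cy']],[0,0,1.]]),np.array(f['dist_coeffs'],float)
def rays(f,px):
    k,d=K(f); p=cv2.undistortPoints(np.array(px,float).reshape(-1,1,2),k,d).reshape(-1,2)
    E=np.array(f['extrinsics']); r=np.c_[p,np.ones(len(p))]@E[:3,:3].T
    return E[:3,3],r
def plane(f,px,z):
    o,r=rays(f,px); return o+r*((z-o[2])/r[:,2])[:,None]
def depthpts(f,px):
    o,r=rays(f,px); px=np.array(px).reshape(-1,2).astype(int)
    return o+r*f['range_z'][px[:,1],px[:,0]][:,None]
def tri(f1,p1,f2,p2):
    o1,r1=rays(f1,p1);o2,r2=rays(f2,p2);r1=r1[0];r2=r2[0]
    t=np.linalg.lstsq(np.c_[r1,-r2],o2-o1,rcond=None)[0]
    a=o1+t[0]*r1;b=o2+t[1]*r2
    return (a+b)/2,np.linalg.norm(a-b)
def cloud(f):
    v,u=np.mgrid[0:480,0:640]; px=np.c_[u.ravel(),v.ravel()]
    return depthpts(f,px).reshape(480,640,3)
E
python3 - <<'E'
from h import *
f=grab('top','top.png');g=grab('side','side.png');w=grab('wrist','wrist.png')
for x in (f,g,w): print(x['fx'],x['dist_coeffs'],np.round(x['extrinsics'],3).tolist())
s=get_state();print(s)
E
```

```text
pics
436.45530558256195 [0.03770652 0.         0.         0.         0.        ] [[-0.026, -0.996, 0.081, 445.907], [-1.0, 0.025, -0.006, -7.092], [0.004, -0.081, -0.997, 1168.638], [0.0, 0.0, 0.0, 1.0]]
520.852163999753 [-0.15503775  0.          0.          0.          0.        ] [[-0.84, -0.334, 0.428, 37.842], [-0.542, 0.49, -0.682, 771.88], [0.018, -0.805, -0.593, 840.142], [0.0, 0.0, 0.0, 1.0]]
428.6321469331407 [0.00193267 0.         0.         0.         0.        ] [[0.428, -0.859, -0.28, 296.283], [-0.904, -0.408, -0.13, -438.935], [-0.002, 0.308, -0.951, 373.984], [0.0, 0.0, 0.0, 1.0]]
{'time': 0.15, 'q': array([-1.12701212e+00,  1.26293285e-01, -4.03966330e-02,  1.40543278e+00,
       -6.52025987e-06,  1.57078463e+00]), 'joint_velocities': array([-0.00062173, -0.00343482,  0.00104016,  0.00030515,  0.00023033,
       -0.00054419]), 'tau': array([-2.60635525e-04, -4.36281466e+01,  3.53145111e+01,  1.37439420e-02,
        8.87159854e-05,  1.84374056e-05]), 'tcp_pos': array([ 225.26752004, -473.841195  ,  230.6707361 ]), 'eef_rot': array([ 9.75481288e-01,  2.20081389e-01, -1.49127641e-04, -6.46210283e-04]), 'ft_force': array([ 1.20618474, -0.31908277, -0.44239699]), 'ft_torque': array([-0.02802872,  0.02829512, -0.02442611]), 'finger_force': 0.0, 'opening': 85.75919217974918}
```

View pics/top.png

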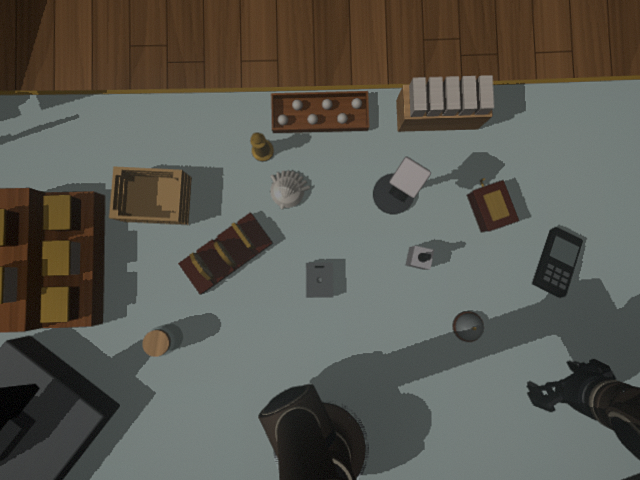

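View pics/side.png

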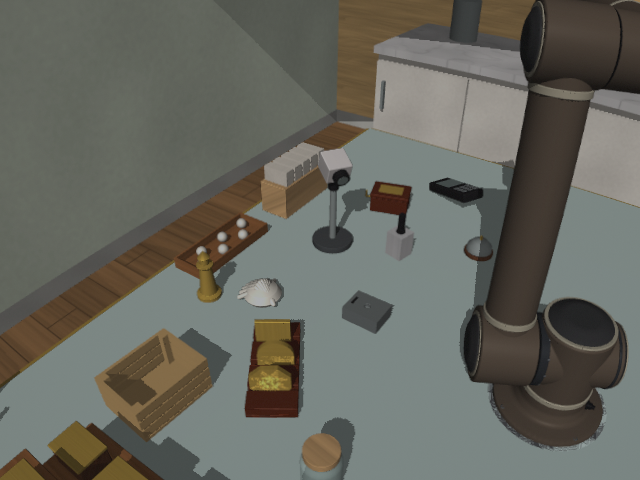

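```bash
python3 - <<'E'
from h import *
f=load('top');g=load('side')
a=cv2.resize(f['color'][205:300,170:290],None,fx=3.2,fy=3.2,interpolation=cv2.INTER_CUBIC)
b=cv2.resize(g['color'][310:425,235:310],None,fx=4,fy=4,interpolation=cv2.INTER_CUBIC)
c=cv2.resize(f['color'][140:305,300:440],None,fx=2.2,fy=2.2,interpolation=cv2.INTER_CUBIC)
H=max(a.shape[0],b.shape[0]);im=np.zeros((600,800,3),np.uint8)
im[:a.shape[0],:a.shape[1]]=a;im[:b.shape[0],400:400+b.shape[1]]=b
c=c[:290];im[310:310+c.shape[0],:c.shape[1]]=c
cv2.imwrite('pics/crop1.png',im[:,:,::-1])
C=cloud(f)
for n,p in dict(table=(400,300),control=(312,290),holder=(411,262),stylus=(423,257),head=(410,178),foot=(383,192),stand=(195,280),lid1=(201,264),lid2=(222,248),lid3=(240,232)).items(): print(n,C[p[1],p[0]].round(1))
E
```

```text
table [ 368.  -222.1   -2.2]
control [401.7  10.4  34.7]
holder [ 466.6 -240.6   68.9]
stylus [ 477.2 -261.4  110.1]
head [ 638.7 -204.2  265.6]
foot [ 655.6 -184.8   18.6]
stand [435.4 312.3  29.2]
lid1 [ 445.9   -7.1 1168.6]
lid2 [515.  237.1  53.2]
lid3 [552.  185.7  82.6]
```

View pics/crop1.png

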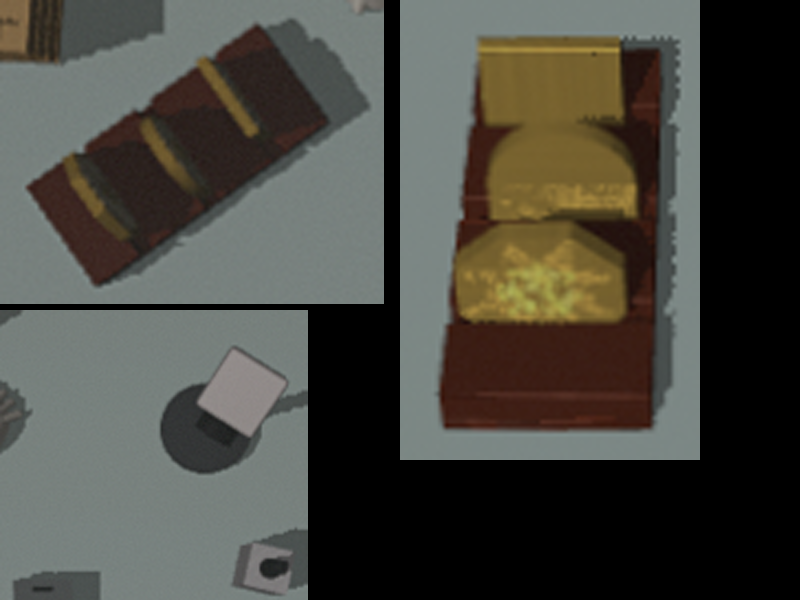

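The top picture shows the stand near (225,253), the control box near (320,279), the holder and stylus near (420,256) and the camera near (400,187). The crop shows the octagon in the slot nearest the side camera, with its back towards it. The lid has to end up tilted 20°, but rows only turn about the tool's z. So I first test in free space what the arm does at its reach limit.

>>> {"fn": "carry_out", "kwargs": {"commands": [0, 0.04, 0, 0, 0.085, 0, 0.04, 0, 0, 0.085, 0, 0.04, 0, 0, 0.085, 0, 0.04, 0, 0, 0.085, 0, 0.04, 0, 0, 0.085, 0, 0.04, 0, 0, 0.085, 0, 0.04, 0, 0, 0.085, 0, 0.04, 0, 0, 0.085, 0, 0.04, 0, 0, 0.085, 0, 0.04, 0, 0, 0.085]}}

```text
time: 0.98
tcp_pos: [342.5, -720.4, 240.1]
eef_rot: [0.975, 0.22, -0.008, -0.035]
ft_force: [14.8, -31.3, 38.1]
opening: 85.0
finger_force: 0.0
```

```bash
python3 - <<'E'
from h import *
f=load('top');C=cloud(f);hsv=cv2.cvtColor(f['color'],cv2.COLOR_RGB2HSV)
def rect(m):
    P=C[m][:,:2].astype(np.float32);r=cv2.minAreaRect(P);return r
def box(u0,v0,u1,v1):
    m=np.zeros((480,640),bool);m[v0:v1,u0:u1]=1;return m
zz=C[:,:,2]
def rep(n,m):
    m=cv2.morphologyEx(m.astype(np.uint8),cv2.MORPH_OPEN,np.ones((2,2)))>0
    c=max(cv2.findContours(m.astype(np.uint8),cv2.RETR_EXTERNAL,cv2.CHAIN_APPROX_NONE)[0],key=cv2.contourArea)
    P=plane(f,c,np.median(zz[m]))
    r=cv2.minAreaRect(P[:,:2].astype(np.float32));print(n,m.sum(),'z',np.median(zz[m]).round(1),np.round(r[0],1),np.round(r[1],1),round(r[2],1))
rep('stand',box(175,205,280,300)&(zz>20)&(zz<36))
rep('control',box(295,250,355,305)&(zz>28)&(zz<42))
rep('holder',box(395,235,445,275)&(zz>60)&(zz<78))
rep('grip',box(395,235,445,275)&(zz>100)&(zz<140))
rep('head',box(370,140,440,215)&(zz>200)&(zz<330))
rep('foot',box(365,165,425,220)&(zz>12)&(zz<25))
m=box(370,140,440,215)&(zz>200)
v,u=np.where(m);print(u.min(),u.max(),v.min(),v.max())
P=C[m]; A=np.c_[P[:,:2],np.ones(len(P))];s=np.linalg.lstsq(A,P[:,2],rcond=None)[0];res=P[:,2]-A@s
k=abs(res)<6;s=np.linalg.lstsq(A[k],P[k,2],rcond=None)[0];print('head plane slope',s,np.degrees(np.arctan(np.hypot(*s[:2]))),np.degrees(np.arctan2(s[1],s[0])))
for n,(a,b,c,d) in dict(l1=(185,240,215,288),l2=(212,228,240,272),l3=(228,218,258,252)).items():
    m=box(a,b,c,d)&(zz>50)&(zz<95)
    P=C[m];k=P[:,2]>P[:,2].max()-12;print(n,P[:,2].max().round(1),cv2.minAreaRect(P[k,:2].astype(np.float32)))
E
```

```text
stand 2673 z 27.4 [518.5 206.7] [101.6  57.9] 34.7
control 932 z 34.4 [424.4 -12. ] [69.9 87.4] 88.5
holder 344 z 69.8 [ 475.2 -270.5] [51.2 50.3] 75.5
grip 47 z 122.4 [ 474.3 -269. ] [16.7 14.4] 87.4
head 1161 z 260.0 [ 632.2 -202.1] [65.3 89.5] 55.7
foot 813 z 17.4 [ 641.4 -206.5] [108.9  85.3] 38.8
376 438 140 211
head plane slope [6.02473730e-03 1.66344681e-01 2.91114084e+02] 9.4504521779661 87.9257455100045
l1 92.4 ((471.36883544921875, 291.4675598144531), (46.20460891723633, 10.711957931518555), 35.50360870361328)
l2 90.2 ((523.3084716796875, 209.77642822265625), (50.09477996826172, 81.4742660522461), 42.62014389038086)
l3 87.0 ((545.474853515625, 183.13436889648438), (74.22207641601562, 12.604347229003906), 36.82918930053711)
```

>>> {"fn": "carry_out", "kwargs": {"commands": [0, -0.04, 0, 0, 0.085, 0, -0.04, 0, 0, 0.085, 0, -0.04, 0, 0, 0.085, 0, 0, 0, 0, 0.085]}}

```text
time: 1.32
tcp_pos: [313.3, -658.9, 258.3]
eef_rot: [0.975, 0.22, -0.008, -0.037]
ft_force: [-0.9, 0.6, -1.7]
opening: 84.5
finger_force: 0.0
```

```bash
python3 - <<'E'
from h import *
from scipy.spatial.transform import Rotation as R
s=get_state();print(s['q'].round(3),R.from_quat(s['eef_rot']).as_matrix().round(3).tolist(),s['tcp_pos'],s['ft_force'])
E
```

```text
[-1.127  0.662  0.793  1.778  0.     1.571] [[0.903, 0.428, -0.033], [0.429, -0.9, 0.069], [0.0, -0.076, -0.997]] [ 313.30139909 -658.92635612  258.32405788] [-0.86616191  0.57672788 -1.66099449]
```

>>> {"fn": "carry_out", "kwargs": {"commands": [0, -0.02, -0.04, 0, 0.085, 0, -0.02, -0.04, 0, 0.085, 0, -0.02, -0.04, 0, 0.085, 0, -0.02, -0.04, 0, 0.085, 0, -0.02, -0.04, 0, 0.085, 0, -0.02, -0.04, 0, 0.085, 0, -0.02, -0.04, 0, 0.085, 0, -0.02, -0.04, 0, 0.085, 0, -0.02, -0.04, 0, 0.085]}}

```text
time: 2.07
tcp_pos: [228.6, -480.7, 502.5]
eef_rot: [0.975, 0.22, 0.007, 0.032]
ft_force: [-0.3, 0.2, 1.3]
opening: 84.6
finger_force: 0.0
```

```bash
cat > st.py <<'E'
from h import *
from scipy.spatial.transform import Rotation as R
s=get_state();M=R.from_quat(s['eef_rot']).as_matrix();t=s['tcp_pos']
az=np.arctan2(t[1],t[0]);z=M[:,2]
print('t',round(s['time'],2),'q',s['q'].round(3).tolist(),'tcp',t.round(1),'r',np.hypot(*t[:2]).round(1),'az',az.round(3),'F',s['ft_force'].round(1),'op',round(s['opening'],1),'ff',round(s['finger_force'],1))
print('R',M.round(4).tolist(),'tilt outward(deg)',np.degrees(z[0]*np.cos(az)+z[1]*np.sin(az)).round(2),'side',np.degrees(-z[0]*np.sin(az)+z[1]*np.cos(az)).round(2))
E
python3 st.py
```

```text
t 2.07 q [-1.127, 0.286, 0.802, 2.021, -0.0, 1.571] tcp [ 228.6 -480.7  502.5] r 532.3 az -1.127 F [-0.3  0.2  1.3] op 84.6 ff 0.0
R [[0.9031, 0.4285, 0.0282], [0.4294, -0.9012, -0.0593], [-0.0, 0.0656, -0.9978]] tilt outward(deg) 3.76 side -0.0
```

>>> {"fn": "carry_out", "kwargs": {"commands": [0, 0.034, 0.036, 0, 0.085, 0, 0.034, 0.036, 0, 0.085, 0, 0.034, 0.036, 0, 0.085, 0, 0.034, 0.036, 0, 0.085, 0, 0.034, 0.036, 0, 0.085, 0, 0.034, 0.036, 0, 0.085, 0, 0.034, 0.036, 0, 0.085, 0, 0.04, 0, 0, 0.085, 0, 0.04, 0, 0, 0.085]}}

```text
time: 2.82
tcp_pos: [341.4, -718.0, 301.1]
eef_rot: [0.975, 0.22, 0.006, 0.026]
ft_force: [0.0, -1.4, 1.7]
opening: 85.0
finger_force: 0.0
```

```bash
python3 st.py
```

```text
t 2.82 q [-1.127, 0.767, 1.088, 1.839, -0.0, 1.571] tcp [ 341.4 -718.   301.1] r 795.0 az -1.127 F [ 0.  -1.4  1.7] op 85.0 ff 0.0
R [[0.9031, 0.4288, 0.0225], [0.4294, -0.9019, -0.0474], [-0.0, 0.0524, -0.9986]] tilt outward(deg) 3.0 side -0.0
```

>>> {"fn": "carry_out", "kwargs": {"commands": [0, 0.04, 0, 0, 0.085, 0, 0.04, 0, 0, 0.085, 0, 0.04, 0, 0, 0.085]}}

```text
time: 3.07
tcp_pos: [337.6, -710.2, 304.7]
eef_rot: [0.975, 0.22, 0.001, 0.004]
ft_force: [1.0, -3.2, 0.7]
opening: 84.7
finger_force: 0.0
```

```bash
python3 st.py
```

```text
t 3.07 q [-1.127, 0.89, 1.345, 2.018, -0.0, 1.571] tcp [ 337.6 -710.2  304.7] r 786.4 az -1.127 F [ 1.  -3.2  0.7] op 84.7 ff 0.0
R [[0.9031, 0.4293, 0.0034], [0.4293, -0.9031, -0.0072], [-0.0, 0.0079, -1.0]] tilt outward(deg) 0.45 side -0.0
```

>>> {"fn": "carry_out", "kwargs": {"commands": [0.028, -0.03, 0, 0, 0.085, 0.028, -0.03, 0, 0, 0.085, 0.028, -0.03, 0, 0, 0.085, 0.028, -0.03, 0, 0, 0.085, 0.028, -0.03, 0, 0, 0.085, 0.028, -0.03, 0, 0, 0.085, 0.028, -0.03, 0, 0, 0.085, 0.028, -0.03, 0, 0, 0.085, 0.028, -0.03, 0, 0, 0.085, 0.02, -0.025, 0, 0, 0.085]}}

```text
time: 3.9
tcp_pos: [447.9, -362.3, 312.5]
eef_rot: [0.975, 0.221, 0.002, 0.007]
ft_force: [0.6, 0.0, 2.0]
opening: 84.8
finger_force: 0.0
```

>>> {"fn": "carry_out", "kwargs": {"commands": [0, 0, 0, 0.116, 0.085, 0, 0, 0, 0.116, 0.085, 0, 0, 0, 0.116, 0.085, 0, 0, 0, 0.116, 0.085, 0, 0, 0, 0.116, 0.085, 0, 0, 0, 0.116, 0.085, 0, 0, 0, 0, 0.085]}}

```text
time: 4.48
tcp_pos: [447.4, -365.1, 312.2]
eef_rot: [0.992, -0.127, 0.004, 0.006]
ft_force: [-0.3, 0.3, 0.2]
opening: 84.8
finger_force: 0.0
```

```bash
cat > go.py <<'E'
# python3 go.py x y z azdeg : remaining shift in tool axes (mm) and tool-z turn (rad), current axes
import sys
from st import *
x,y,zt,a=map(float,sys.argv[1:5])
d=M.T@(np.array([x,y,zt])-t)
cur=np.degrees(np.arctan2(M[1,1],M[0,1]));dt=-(a-cur+180)%360-180
print('tool shift mm',d.round(1),'az tool y',cur.round(2),'turn',np.radians(((cur-a+180)%360)-180).round(4))
E
python3 go.py 475 -270 85 -104.5; python3 - <<'E'
from h import *
w=grab('wrist','w1.png');C=cloud(w);zz=C[:,:,2]
def rep(n,lo,hi,c0,rad):
    m=(zz>lo)&(zz<hi)&(np.hypot(C[:,:,0]-c0[0],C[:,:,1]-c0[1])<rad)
    m=cv2.morphologyEx(m.astype(np.uint8),cv2.MORPH_OPEN,np.ones((3,3)))
    c=max(cv2.findContours(m,cv2.RETR_EXTERNAL,cv2.CHAIN_APPROX_NONE)[0],key=cv2.contourArea)
    zm=np.median(zz[m>0]);P=plane(w,c,zm);r=cv2.minAreaRect(P[:,:2].astype(np.float32));print(n,m.sum(),zm.round(1),np.round(r[0],1),np.round(r[1],1),round(r[2],1),c.reshape(-1,2).mean(0))
rep('holder',64,73,(475,-270),50)
rep('grip',120,131,(475,-270),25)
rep('collar',72.5,80,(475,-270),25)
E
```

```text
t 4.48 q [-0.681, 0.234, 0.269, 1.593, -0.006, 2.715] tcp [ 447.4 -365.1  312.2] r 577.4 az -0.684 F [-0.3  0.3  0.2] op 84.8 ff 0.0
R [[0.9676, -0.2523, 0.0065], [-0.2522, -0.9676, -0.0128], [0.0095, 0.0107, -0.9999]] tilt outward(deg) 0.75 side -0.33
tool shift mm [   0.6 -101.4  226.1] az tool y -104.61 turn -0.002
holder 2157 70.9 [ 478.9 -266.5] [51.5 50.2] 75.2 [197.62706271 188.2310231 ]
grip 355 125.8 [ 478.8 -266.7] [15.4 14.4] 75.2 [181.01470588 201.19117647]
collar 223 76.0 [ 480.7 -270.4] [23.2 14.5] 27.3 [200.27272727 186.03896104]
```

View pics/w1.png

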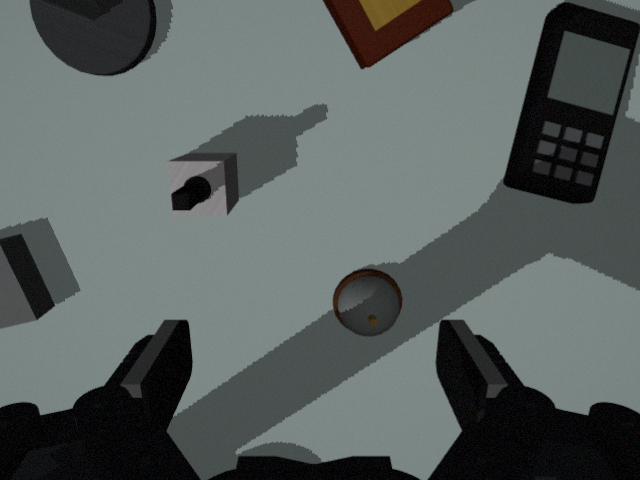

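>>> {"fn": "carry_out", "kwargs": {"commands": [0, -0.025, 0.028, 0, 0.085, 0, -0.025, 0.028, 0, 0.085, 0, -0.025, 0.028, 0, 0.085, 0, -0.025, 0.028, 0, 0.085, 0, 0, 0, 0, 0.085]}}

```text
time: 4.95
tcp_pos: [470.4, -264.8, 192.2]
eef_rot: [0.992, -0.122, -0.001, 0.003]
ft_force: [-1.2, 0.8, -1.4]
opening: 85.3
finger_force: 0.0
```

```bash
cat > rep.py <<'E'
from h import *
def rep(w,C,n,lo,hi,c0,rad):
    zz=C[:,:,2]
    m=(zz>lo)&(zz<hi)&(np.hypot(C[:,:,0]-c0[0],C[:,:,1]-c0[1])<rad)
    m=cv2.morphologyEx(m.astype(np.uint8),cv2.MORPH_OPEN,np.ones((3,3)))
    cs=cv2.findContours(m,cv2.RETR_EXTERNAL,cv2.CHAIN_APPROX_NONE)[0]
    if not cs: print(n,'none');return
    c=max(cs,key=cv2.contourArea)
    zm=np.median(zz[m>0]);P=plane(w,c,zm);r=cv2.minAreaRect(P[:,:2].astype(np.float32));print(n,m.sum(),zm.round(1),np.round(r[0],1),np.round(r[1],1),round(r[2],1),c.reshape(-1,2).mean(0).round(0))
    return r
E
python3 go.py 477 -268 85 -104.5; python3 - <<'E'
from rep import *
w=grab('wrist','w2.png');C=cloud(w)
rep(w,C,'holder',64,73,(477,-268),50)
rep(w,C,'grip',120,131,(477,-268),25)
E
```

```text
t 4.95 q [-0.509, 0.156, -0.09, 1.324, -0.006, 2.878] tcp [ 470.4 -264.8  192.2] r 539.8 az -0.513 F [-1.2  0.8 -1.4] op 85.3 ff 0.0
R [[0.97, -0.243, -0.0024], [-0.243, -0.97, -0.006], [-0.0009, 0.0064, -1.0]] tilt outward(deg) 0.05 side -0.37
tool shift mm [  7.3   0.9 107.2] az tool y -104.06 turn 0.0077
holder 4414 70.8 [ 478.7 -265.7] [50. 51.] 75.0 [312. 215.]
grip 741 125.7 [ 479.2 -265.9] [13.5 14.7] 75.7 [313. 242.]
```

>>> {"fn": "carry_out", "kwargs": {"commands": [0.008, 0, 0.027, 0.008, 0.085, 0, 0, 0.027, 0, 0.085, 0, 0, 0.027, 0, 0.085, 0, 0, 0.026, 0, 0.085, 0, 0, 0, 0, 0.085]}}

```text
time: 5.42
tcp_pos: [479.6, -272.9, 88.1]
eef_rot: [0.992, -0.129, 0.001, 0.005]
ft_force: [-0.7, 0.3, -0.6]
opening: 85.0
finger_force: 0.0
```

```bash
python3 go.py 478 -267 85 -104.5; python3 - <<'E'
from rep import *
w=grab('wrist','w3.png');C=cloud(w)
rep(w,C,'grip',118,131,(477,-268),25)
g=grab('side');c=cv2.resize(g['color'][190:265,360:450],None,fx=4,fy=4,interpolation=cv2.INTER_CUBIC)
im=np.zeros((480,800,3),np.uint8);im[:300,:360]=c;d=cv2.resize(w['color'],(440,330));im[:330,360:]=d
cv2.imwrite('pics/c3.png',im[:,:,::-1])
E
```

```text
t 5.42 q [-0.513, 0.209, -0.257, 1.099, -0.008, 2.887] tcp [ 479.6 -272.9   88.1] r 551.8 az -0.517 F [-0.7  0.3 -0.6] op 85.0 ff 0.0
R [[0.9667, -0.256, 0.0012], [-0.2559, -0.9666, -0.01], [0.0037, 0.0093, -0.9999]] tilt outward(deg) 0.34 side -0.46
tool shift mm [-3.1 -5.3  3. ] az tool y -104.83 turn -0.0058
grip 2528 125.5 [ 480.7 -266.6] [13.9 18.5] 74.7 [297. 384.]
```

View pics/c3.png

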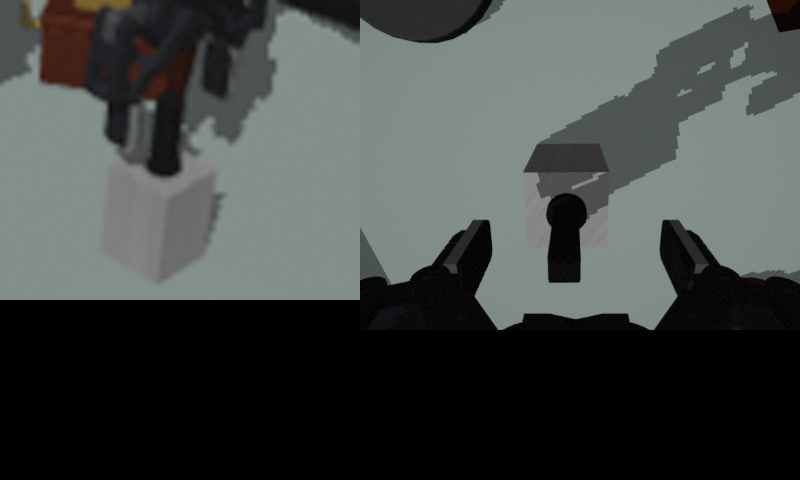

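>>> {"fn": "carry_out", "kwargs": {"commands": [-0.001, -0.006, 0.003, 0, 0.085, 0, 0, 0, 0, 0.085, 0, 0, 0, 0, 0.085]}}

```text
time: 5.77
tcp_pos: [482.8, -267.2, 90.1]
eef_rot: [0.992, -0.129, 0.005, 0.006]
ft_force: [-0.4, 0.6, 0.6]
opening: 85.2
finger_force: 0.0
```

```bash
python3 go.py 479.5 -266.6 85 -104.7; python3 - <<'E'
from rep import *
w=grab('wrist');C=cloud(w)
rep(w,C,'grip',118,131,(477,-268),25)
E
python3 go.py 479.5 -266.6 85 -104.7
```

```text
t 5.77 q [-0.501, 0.202, -0.262, 1.094, -0.008, 2.9] tcp [ 482.8 -267.2   90.1] r 551.8 az -0.506 F [-0.4  0.6  0.6] op 85.2 ff 0.0
R [[0.9665, -0.2567, 0.0082], [-0.2565, -0.9664, -0.0136], [0.0114, 0.011, -0.9999]] tilt outward(deg) 0.79 side -0.45
tool shift mm [-3.4  0.2  5.1] az tool y -104.87 turn -0.003
grip 2427 125.5 [ 480.6 -266.5] [13.8 18.1] 74.6 [318. 384.]
t 5.82 q [-0.501, 0.202, -0.262, 1.094, -0.008, 2.9] tcp [ 482.7 -267.2   89.9] r 551.7 az -0.506 F [0.4 0.1 0. ] op 84.8 ff 0.0
R [[0.9664, -0.2568, 0.008], [-0.2567, -0.9664, -0.0135], [0.0112, 0.011, -0.9999]] tilt outward(deg) 0.77 side -0.45
tool shift mm [-3.3  0.1  4.9] az tool y -104.88 turn -0.0032
```

>>> {"fn": "carry_out", "kwargs": {"commands": [-0.002, 0, 0.004, 0, 0.085, 0, 0, 0, 0, 0, 0, 0, 0, 0, 0, 0, 0, 0, 0, 0, 0, 0, 0, 0, 0, 0, 0, 0, 0, 0, 0, 0, 0, 0, 0, 0, 0, 0, 0, 0], "newtons": 40}}

```text
time: 6.48
tcp_pos: [480.0, -266.5, 84.4]
eef_rot: [0.992, -0.13, 0.004, 0.006]
ft_force: [-0.1, -0.1, 0.4]
opening: 14.0
finger_force: 40.9
```

```bash
python3 go.py 480 -266.6 85 -104.7
```

```text
t 6.48 q [-0.503, 0.202, -0.274, 1.084, -0.008, 2.899] tcp [ 480.  -266.5   84.4] r 549.0 az -0.507 F [-0.1 -0.1  0.4] op 14.0 ff 40.9
R [[0.9663, -0.2573, 0.0059], [-0.2572, -0.9663, -0.0123], [0.0088, 0.0103, -0.9999]] tilt outward(deg) 0.64 side -0.45
tool shift mm [ 0.   0.1 -0.6] az tool y -104.91 turn -0.0037
```

>>> {"fn": "carry_out", "kwargs": {"commands": [0, 0, -0.03, 0, 0, 0, 0, -0.03, 0, 0, 0, 0, -0.03, 0, 0, -0.0175, -0.031, 0, 0, 0, -0.0175, -0.031, 0, 0, 0, -0.0175, -0.031, 0, 0, 0, -0.0175, -0.031, 0, 0, 0, -0.0175, -0.031, 0, 0, 0, -0.0175, -0.031, 0, 0, 0, 0, 0, 0, 0, 0]}}

```text
time: 7.32
tcp_pos: [415.5, -87.6, 171.9]
eef_rot: [0.994, -0.109, 0.004, -0.007]
ft_force: [-0.4, 0.2, -1.0]
opening: 13.1
finger_force: 40.9
```

```bash
python3 - <<'E'
from rep import *
w=grab('wrist','w4.png');C=cloud(w)
rep(w,C,'control',30,40,(427,-8),75)
f=w;hsv=cv2.cvtColor(w['color'],cv2.COLOR_RGB2HSV)
E
python3 go.py 427 -8 110 -104.7
```

```text
control 12950 35.9 [428.6  -6.2] [71.4 91. ] 89.1 [197. 226.]
t 7.37 q [-0.22, -0.061, -0.363, 1.26, 0.014, 3.141] tcp [416.9 -88.9 172. ] r 426.3 az -0.21 F [ 0.4 -0.1 -0.2] op 13.7 ff 40.9
R [[0.976, -0.2172, 0.0117], [-0.2174, -0.976, 0.0121], [0.0088, -0.0144, -0.9999]] tilt outward(deg) 0.51 side 0.82
tool shift mm [ -8.3 -80.3  63.1] az tool y -102.55 turn 0.0376
```

View pics/w4.png

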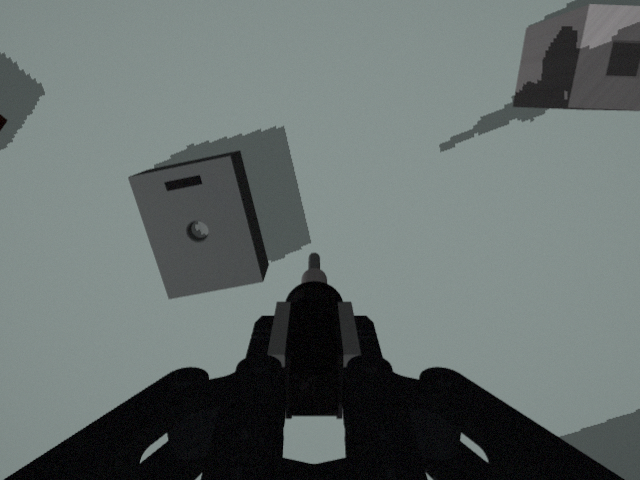

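>>> {"fn": "carry_out", "kwargs": {"commands": [0, 0, 0, -0.12, 0, 0, 0, 0, -0.12, 0, 0, 0, 0, -0.12, 0, 0, 0, 0, -0.12, 0, 0, 0, 0, -0.12, 0, 0, 0, 0, 0, 0, 0, 0, 0, 0, 0]}}

```text
time: 7.95
tcp_pos: [418.3, -90.5, 171.7]
eef_rot: [0.982, 0.186, 0.007, -0.005]
ft_force: [0.1, -0.0, -0.3]
opening: 13.0
finger_force: 40.8
```

```bash
python3 - <<'E'
from rep import *
w=load('wrist')
print('button A',plane(w,[(198,231)],35),plane(w,[(198,231)],29))
w=grab('wrist','w5.png');C=cloud(w)
rep(w,C,'control',31,40,(427,-8),75)
zz=C[:,:,2]
g=cv2.GaussianBlur(cv2.cvtColor(w['color'],cv2.COLOR_RGB2GRAY),(3,3),0)
P=(np.hypot(C[:,:,0]-428.6,C[:,:,1]+6.2)<20);v,u=np.where(P);print(u.min(),u.max(),v.min(),v.max())
c=cv2.resize(w['color'][v.min()-10:v.max()+10,u.min()-10:u.max()+10],None,fx=4,fy=4);cv2.imwrite('pics/c5.png',c[:,:,::-1])
E
python3 go.py 428.6 -6.2 110 -70
```

```text
button A [[428.07250684  -5.69486151  35.        ]] [[426.73326122  -3.55940662  29.        ]]
control 14827 35.9 [428.4  -5.8] [70.5 90.9] 89.0 [201. 162.]
172 233 136 196
t 8.0 q [-0.223, -0.058, -0.361, 1.259, 0.014, 2.544] tcp [418.2 -90.5 171.7] r 427.9 az -0.213 F [-0.2 -1.  -0.8] op 13.9 ff 40.8
R [[0.9304, 0.3662, 0.0114], [0.3661, -0.9305, 0.012], [0.015, -0.007, -0.9999]] tilt outward(deg) 0.49 side 0.81
tool shift mm [ 39.6 -74.2  62.8] az tool y -68.52 turn 0.0259
```

>>> {"fn": "carry_out", "kwargs": {"commands": [0.0133, -0.0245, 0.012, 0, 0, 0.0133, -0.0245, 0.012, 0, 0, 0.0133, -0.0245, 0.012, 0, 0, 0, 0, 0.011, 0, 0, 0, 0, 0, 0, 0, 0, 0, 0, 0, 0]}}

```text
time: 8.5
tcp_pos: [427.9, -6.5, 125.6]
eef_rot: [0.982, 0.188, 0.006, -0.005]
ft_force: [0.9, -0.1, -0.8]
opening: 13.6
finger_force: 40.9
```

```bash
python3 go.py 428.5 -7.3 107 -70
python3 - <<'E'
from rep import *
w=grab('wrist','w6.png');C=cloud(w);rep(w,C,'control',31,40,(427,-8),75)
cv2.imwrite('pics/c6.png',cv2.resize(w['color'][120:340,210:430],None,fx=2.5,fy=2.5)[:,:,::-1])
E
```

```text
t 8.5 q [-0.024, -0.043, -0.449, 1.155, 0.012, 2.74] tcp [427.9  -6.5 125.6] r 428.0 az -0.015 F [ 0.9 -0.1 -0.8] op 13.6 ff 40.9
R [[0.9293, 0.3691, 0.0101], [0.369, -0.9294, 0.0118], [0.0137, -0.0072, -0.9999]] tilt outward(deg) 0.57 side 0.68
tool shift mm [ 0.   1.1 18.6] az tool y -68.34 turn 0.029
control 15094 35.8 [428.2  -5.7] [70.  90.6] 89.0 [315. 239.]
```

View pics/c6.png

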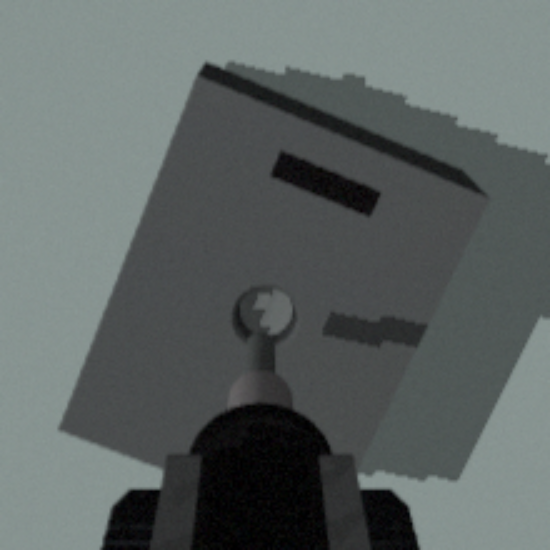

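```bash
python3 - <<'E'
from rep import *
w=load('wrist')
print(plane(w,[(314.4,252)],51),plane(w,[(315.6,245)],35))
E
```

```text
[[429.73869054  -4.07990417  51.        ]] [[428.85835421  -5.06446928  35.        ]]
```

>>> {"fn": "carry_out", "kwargs": {"commands": [0, 0.001, 0.01, 0, 0, 0, 0, 0.01, 0, 0, 0, 0, 0.003, 0, 0, 0, 0, 0.002, 0, 0, 0, 0, 0.002, 0, 0, 0, 0, 0, 0, 0]}}

```text
time: 9.05
tcp_pos: [429.0, -7.5, 99.2]
eef_rot: [0.982, 0.188, 0.007, -0.004]
ft_force: [-1.4, -1.2, 5.3]
opening: 13.4
finger_force: 41.5
```

```bash
python3 go.py 428.5 -7.3 99 -70
```

```text
t 9.05 q [-0.025, -0.028, -0.495, 1.093, 0.012, 2.738] tcp [429.   -7.5  99.2] r 429.0 az -0.018 F [-1.4 -1.2  5.3] op 13.4 ff 41.5
R [[0.9292, 0.3694, 0.0117], [0.3693, -0.9293, 0.0112], [0.015, -0.0061, -0.9999]] tilt outward(deg) 0.66 side 0.65
tool shift mm [-0.4 -0.4  0.2] az tool y -68.32 turn 0.0293
```

>>> {"fn": "carry_out", "kwargs": {"commands": [0, 0, 0.001, 0, 0, 0, 0, 0.001, 0, 0, 0, 0, 0, 0, 0, 0, 0, 0, 0, 0, 0, 0, 0, 0, 0]}}

```text
time: 9.47
tcp_pos: [429.5, -7.4, 98.7]
eef_rot: [0.982, 0.188, 0.008, -0.004]
ft_force: [-3.9, -0.6, 14.6]
opening: 13.6
finger_force: 43.0
```

>>> {"fn": "carry_out", "kwargs": {"commands": [0, 0, -0.027, 0, 0, 0, 0, -0.027, 0, 0, 0, 0, -0.027, 0, 0, -0.007, 0.037, 0, 0, 0, -0.007, 0.037, 0, 0, 0, -0.007, 0.037, 0, 0, 0, -0.007, 0.037, 0, 0, 0, -0.007, 0.037, 0, 0, 0, -0.007, 0.037, 0, 0, 0, -0.007, 0.037, 0, 0, 0]}}

```text
time: 10.3
tcp_pos: [478.2, -268.5, 175.1]
eef_rot: [0.982, 0.188, 0.007, -0.005]
ft_force: [0.7, 0.5, -0.4]
opening: 13.4
finger_force: 40.8
```

>>> {"fn": "carry_out", "kwargs": {"commands": [0, 0, 0, 0.106, 0, 0, 0, 0, 0.106, 0, 0, 0, 0, 0.106, 0, 0, 0, 0, 0.106, 0, 0, 0, 0, 0.106, 0, 0, 0, 0, 0.106, 0, 0, 0, 0, 0, 0, 0, 0, 0, 0, 0]}}

```text
time: 10.97
tcp_pos: [478.3, -266.6, 175.1]
eef_rot: [0.992, -0.127, 0.005, -0.007]
ft_force: [1.0, -0.0, -0.5]
opening: 13.4
finger_force: 40.8
```

```bash
python3 go.py 479.7 -267.8 165 -104.9
python3 - <<'E'
from rep import *
w=grab('wrist');C=cloud(w);rep(w,C,'holder',64,76,(480,-267),50)
cv2.imwrite('pics/c7.png',cv2.resize(w['color'][120:400,180:460],None,fx=2,fy=2)[:,:,::-1])
E
```

```text
t 10.97 q [-0.517, 0.171, -0.11, 1.287, 0.016, 2.878] tcp [ 478.3 -266.6  175.1] r 547.6 az -0.509 F [ 1.  -0.  -0.5] op 13.4 ff 40.8
R [[0.9678, -0.2514, 0.0112], [-0.2516, -0.9678, 0.0125], [0.0077, -0.0149, -0.9999]] tilt outward(deg) 0.21 side 0.94
tool shift mm [ 1.6  0.9 10.1] az tool y -104.56 turn 0.0059
holder 5765 70.8 [ 478.8 -265.8] [50.  51.4] 75.2 [316. 237.]
```

View pics/c7.png

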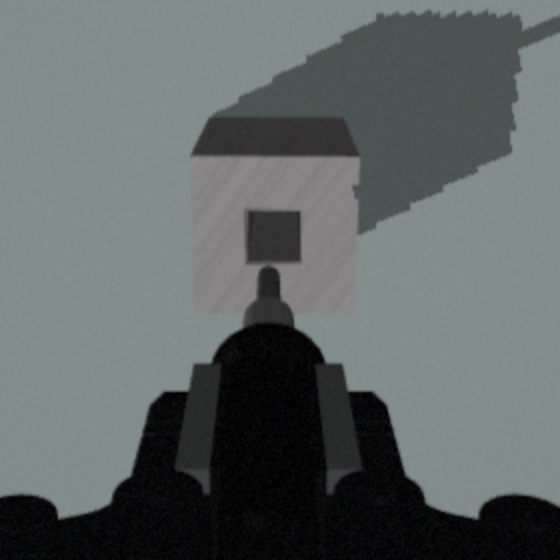

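>>> {"fn": "carry_out", "kwargs": {"commands": [0.0016, 0.0009, 0, 0.006, 0, 0, 0, 0.02, 0, 0, 0, 0, 0.02, 0, 0, 0, 0, 0.02, 0, 0, 0, 0, 0.015, 0, 0, 0, 0, 0, 0, 0]}}

```text
time: 11.52
tcp_pos: [478.8, -266.0, 97.0]
eef_rot: [0.991, -0.131, 0.002, -0.008]
ft_force: [-0.4, 0.1, -1.0]
opening: 13.7
finger_force: 40.9
```

>>> {"fn": "carry_out", "kwargs": {"commands": [0.0005, 0.001, 0.006, 0, 0, 0, 0, 0.006, 0, 0, 0, 0, 0, 0, 0]}}

```text
time: 11.77
tcp_pos: [480.9, -268.0, 88.1]
eef_rot: [0.991, -0.131, 0.005, -0.007]
ft_force: [0.7, -0.2, -1.1]
opening: 13.8
finger_force: 40.9
```

>>> {"fn": "carry_out", "kwargs": {"commands": [0, 0, 0, 0, 0.03, 0, 0, 0, 0, 0.06, 0, 0, 0, 0, 0.085, 0, 0, 0, 0, 0.085, 0, 0, 0, 0, 0.085, 0, 0, -0.03, 0, 0.085, 0, 0, -0.03, 0, 0.085, 0, 0, -0.03, 0, 0.085, 0, 0, 0, 0, 0.085]}}

```text
time: 12.52
tcp_pos: [482.1, -270.4, 184.7]
eef_rot: [0.991, -0.131, 0.009, -0.005]
ft_force: [0.3, -0.9, 1.2]
opening: 84.9
finger_force: 0.0
```

```bash
python3 go.py 480 -267 85 -104.9
python3 - <<'E'
from rep import *
w=grab('wrist','w8.png');C=cloud(w);rep(w,C,'holder',64,73,(480,-267),50);rep(w,C,'grip',115,135,(480,-267),30)
E
```

```text
t 12.52 q [-0.52, 0.171, -0.089, 1.298, 0.016, 2.885] tcp [ 482.1 -270.4  184.7] r 552.8 az -0.511 F [ 0.3 -0.9  1.2] op 84.9 ff 0.0
R [[0.9655, -0.2598, 0.0194], [-0.26, -0.9656, 0.0076], [0.0168, -0.0124, -0.9998]] tilt outward(deg) 0.76 side 0.92
tool shift mm [-4.6 -1.5 99.7] az tool y -105.06 turn -0.0028
holder 4429 70.8 [ 478.9 -265.8] [50. 51.] 75.2 [311. 240.]
grip 847 125.6 [ 481.5 -266.3] [13.3 16.8] 75.1 [310. 268.]
```

>>> {"fn": "carry_out", "kwargs": {"commands": [0, 0, -0.04, -0.12, 0.085, 0, 0, -0.04, -0.12, 0.085, 0, 0, -0.04, -0.12, 0.085, 0, 0, -0.04, -0.12, 0.085, 0.0307, -0.0137, 0, 0, 0.085, 0.0307, -0.0137, 0, 0, 0.085, 0.0307, -0.0137, 0, 0, 0.085, 0.0307, -0.0137, 0, 0, 0.085, 0, 0, 0, 0, 0.085]}}

```text
time: 13.32
tcp_pos: [589.8, -187.8, 337.5]
eef_rot: [0.994, 0.11, 0.005, -0.007]
ft_force: [-0.7, 0.3, -0.1]
opening: 85.2
finger_force: 0.0
```

```bash
python3 st.py; cat > head.py <<'E'
from rep import *
def headfit(w,C):
    m=(C[:,:,2]>215)&(C[:,:,2]<295)&(np.hypot(C[:,:,0]-632,C[:,:,1]+202)<90)&(w['color'].min(2)>90)
    m=cv2.erode(m.astype(np.uint8),np.ones((3,3)))>0
    P=C[m];rng=np.random.default_rng(0);best=None
    for _ in range(400):
        a=P[rng.choice(len(P),3,False)];n=np.cross(a[1]-a[0],a[2]-a[0])
        l=np.linalg.norm(n)
        if l<50: continue
        n/=l;k=abs((P-a[0])@n)<1.5
        if abs(n[2])>.8 and (best is None or k.sum()>best.sum()): best=k
    Q=P[best];c=Q.mean(0);n=np.linalg.svd(Q-c)[2][2];n*=np.sign(n[2])
    tilt=np.degrees(np.arccos(n[2]));az=np.degrees(np.arctan2(n[1],n[0]))  # n=lens z; horizontal part of n points to -x_lens side
    m2=np.zeros(m.shape,np.uint8);m2[m]=best;m2=cv2.dilate(cv2.morphologyEx(m2,cv2.MORPH_CLOSE,np.ones((5,5))),np.ones((3,3)))
    ct=max(cv2.findContours(m2,cv2.RETR_EXTERNAL,cv2.CHAIN_APPROX_NONE)[0],key=cv2.contourArea)
    o,r=rays(w,ct);B=o+r*(((c-o)@n)/(r@n))[:,None]
    e1=np.cross(n,[0,0,1]);e1/=np.linalg.norm(e1);e2=np.cross(n,e1)
    R=cv2.minAreaRect(np.c_[(B-c)@e1,(B-c)@e2].astype(np.float32))
    cen=c+R[0][0]*e1+R[0][1]*e2
    a0=np.radians(R[2]);side=[np.cos(a0)*e1+np.sin(a0)*e2,-np.sin(a0)*e1+np.cos(a0)*e2]
    print('N',best.sum(),'tilt',tilt.round(2),'az n',az.round(2),'centre',cen.round(1),'size',np.round(R[1],1),'side az',[np.degrees(np.arctan2(s[1],s[0])).round(2) for s in side],ct.reshape(-1,2).min(0),ct.reshape(-1,2).max(0))
    return cen,n
if __name__=='__main__':
    w=grab('wrist','w9.png');headfit(w,cloud(w))
    f=load('top');headfit(f,cloud(f))
E
python3 head.py
```

```text
t 13.32 q [-0.316, 0.345, 0.476, 1.697, 0.017, 2.604] tcp [ 589.8 -187.8  337.5] r 619.0 az -0.308 F [-0.7  0.3 -0.1] op 85.2 ff 0.0
R [[0.9755, 0.2196, 0.0094], [0.2194, -0.9755, 0.0147], [0.0124, -0.0123, -0.9998]] tilt outward(deg) 0.26 side 0.97
N 13000 tilt 19.77 az n 144.97 centre [ 641.6 -201.5  263.5] size [62.9 63.1] side az [np.float64(55.64), np.float64(145.72)] [288  79] [454 240]
N 478 tilt 19.59 az n 143.91 centre [ 641.1 -203.5  262.1] size [64.6 62.7] side az [np.float64(54.71), np.float64(144.82)] [391 158] [429 196]
```

View pics/w9.png

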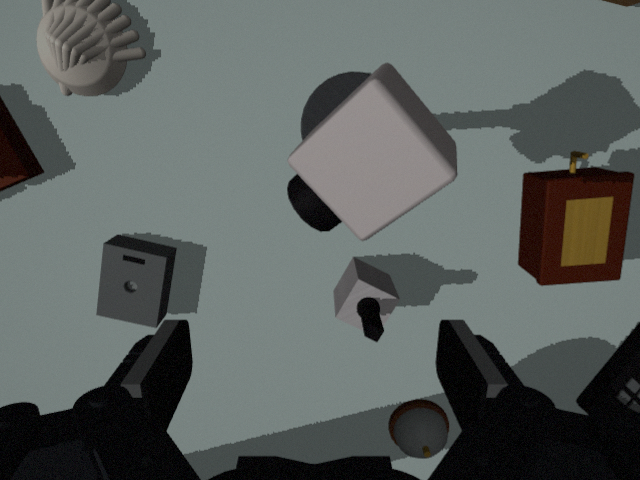

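The wrist picture shows the camera head's top face around (370,155) and the lens barrel at (315,205). That puts the lens at about (608,-179,221) and the view point at about (515.5,-114.6,179), which agrees with the given heights. Next: turn, then go to the stand.

>>> {"fn": "carry_out", "kwargs": {"commands": [0, 0, 0, -0.12, 0.045, 0, 0, 0, -0.12, 0.045, 0, 0, 0, -0.12, 0.045, 0, 0, 0, -0.12, 0.045, 0, 0, 0, -0.12, 0.045, 0, 0, 0, -0.12, 0.045, 0, 0, 0, -0.12, 0.045, 0, 0, 0, -0.12, 0.045, 0, 0, 0, -0.12, 0.045, 0, 0, 0, -0.12, 0.045]}}

```text
time: 14.2
tcp_pos: [585.3, -191.8, 339.9]
eef_rot: [0.758, 0.653, 0.008, -0.001]
ft_force: [1.4, 0.9, -0.3]
opening: 45.3
finger_force: 0.0
```

>>> {"fn": "carry_out", "kwargs": {"commands": [0.036, -0.015, 0, 0, 0.045, 0.036, -0.015, 0, 0, 0.045, 0.036, -0.015, 0, 0, 0.045, 0.036, -0.015, 0, 0, 0.045, 0.036, -0.015, 0, 0, 0.045, 0.036, -0.015, 0, 0, 0.045, 0.036, -0.015, 0, 0, 0.045, 0.036, -0.015, 0, 0, 0.045, 0.036, -0.015, 0, 0, 0.045, 0.036, -0.015, 0, 0, 0.045]}}

```text
time: 15.03
tcp_pos: [491.8, 188.3, 343.7]
eef_rot: [0.76, 0.65, 0.008, -0.001]
ft_force: [1.8, 0.1, -0.2]
opening: 44.9
finger_force: 0.0
```

>>> {"fn": "carry_out", "kwargs": {"commands": [0, 0, 0, -0.12, 0.045, 0, 0, 0, -0.12, 0.045, 0, 0, 0, -0.12, 0.045, 0, 0, 0, -0.12, 0.045, 0, 0, 0, -0.12, 0.045, 0, 0, 0, -0.12, 0.045, 0, 0, 0, -0.12, 0.045, 0, 0, 0, -0.12, 0.045, 0, 0, 0, -0.12, 0.045, 0, 0, 0, -0.12, 0.045]}}

```text
time: 15.87
tcp_pos: [492.7, 186.6, 343.5]
eef_rot: [0.257, 0.966, 0.007, 0.004]
ft_force: [0.8, 0.5, 0.3]
opening: 45.0
finger_force: 0.0
```

```bash
python3 go.py 471 291 180 124.5
```

```text
t 15.87 q [0.358, 0.147, 0.232, 1.642, 0.007, 0.878] tcp [492.7 186.6 343.5] r 526.8 az 0.362 F [0.8 0.5 0.3] op 45.0 ff 0.0
R [[-0.868, 0.4964, 0.0107], [0.4965, 0.8679, 0.0115], [-0.0036, 0.0154, -0.9999]] tilt outward(deg) 0.81 side 0.4
tool shift mm [ 71.3  77.3 164.4] az tool y 60.23 turn -1.1217
```

>>> {"fn": "carry_out", "kwargs": {"commands": [0.0237, 0.0257, 0.025, 0, 0.045, 0.0237, 0.0257, 0.025, 0, 0.045, 0.0237, 0.0257, 0.025, 0, 0.045, 0, 0, 0, -0.124, 0.045, 0, 0, 0, -0.124, 0.045, 0, 0, 0, -0.124, 0.045, 0, 0, 0, -0.124, 0.045, 0, 0, 0, -0.124, 0.045, 0, 0, 0, -0.124, 0.045, 0, 0, 0, -0.124, 0.045]}}

```text
time: 16.7
tcp_pos: [471.4, 286.6, 271.6]
eef_rot: [-0.173, 0.985, 0.005, 0.006]
ft_force: [-0.1, -0.3, -1.0]
opening: 45.0
finger_force: 0.0
```

>>> {"fn": "carry_out", "kwargs": {"commands": [0, 0, 0, -0.124, 0.045, 0, 0, 0, -0.124, 0.045, 0, 0, 0, 0, 0.045]}}

```text
time: 16.95
tcp_pos: [471.4, 286.6, 271.7]
eef_rot: [-0.292, 0.956, 0.004, 0.007]
ft_force: [0.1, -0.1, -0.3]
opening: 44.9
finger_force: 0.0
```

```bash
python3 go.py 474 295 180 124.5
python3 - <<'E'
from rep import *
w=grab('wrist','w10.png');C=cloud(w)
for lo in (78,83):
  rep(w,C,'oct top',lo,93,(473,294),45)
rep(w,C,'stand',22,33,(510,240),140)
rep(w,C,'sq top',75,90,(548,186),45)
E
```

```text
t 16.95 q [0.544, 0.169, 0.099, 1.486, 0.004, -0.05] tcp [471.4 286.6 271.7] r 551.7 az 0.546 F [ 0.1 -0.1 -0.3] op 44.9 ff 0.0
R [[-0.8288, -0.5594, 0.0108], [-0.5593, 0.8289, 0.0115], [-0.0154, 0.0035, -0.9999]] tilt outward(deg) 0.87 side 0.24
tool shift mm [-5.4  5.2 91.9] az tool y 124.01 turn -0.0085
oct top 881 88.4 [469.6 292.1] [52.2 10.3] 34.4 [319. 204.]
oct top 725 88.7 [470.4 292.7] [43.5 10.3] 34.4 [319. 206.]
stand 20577 28.9 [487.3 264.3] [100.   53.7] 34.2 [281. 186.]
sq top 1384 82.5 [544.1 188. ] [74.5 12.3] 34.2 [157. 207.]
```

View pics/w10.png

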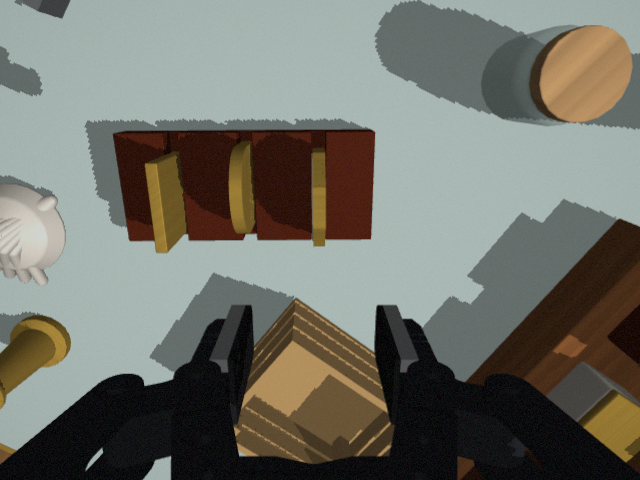

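The wrist picture shows the octagon's top edge at (319,205), upright and 88.5 mm high, with the arch at (240,190) and the square at (165,200). I now descend partway.

>>> {"fn": "carry_out", "kwargs": {"commands": [0.001, 0.0045, 0.033, -0.005, 0.045, 0, 0, 0.033, 0, 0.045, 0, 0, 0.033, 0, 0.045, 0, 0, 0.033, 0, 0.045, 0, 0, 0.033, 0, 0.045, 0, 0, 0, 0, 0.045, 0, 0, 0, 0, 0.045]}}

```text
time: 17.58
tcp_pos: [468.9, 291.7, 106.1]
eef_rot: [-0.293, 0.956, 0.004, 0.005]
ft_force: [0.4, -0.8, 0.8]
opening: 45.1
finger_force: 0.0
```

```bash
python3 - <<'E'
from rep import *
w=grab('wrist','w11.png');C=cloud(w);
r=rep(w,C,'oct top',86,93,(471,292),45)
cv2.imwrite('pics/c11.png',np.hstack([w['color'][100:480,120:520]])[:,:,::-1])
E
python3 go.py 470.2 292.4 57 124.3
```

```text
oct top 1941 88.8 [469.9 292.7] [37.8  9.8] 34.3 [311. 303.]
t 17.63 q [0.554, 0.194, -0.23, 1.131, 0.004, -0.04] tcp [470.3 292.6 108.2] r 553.9 az 0.557 F [ 0.3 -0.3  0. ] op 45.0 ff 0.0
R [[-0.8284, -0.56, 0.0113], [-0.5599, 0.8285, 0.012], [-0.0161, 0.0036, -0.9999]] tilt outward(deg) 0.91 side 0.24
tool shift mm [ 1.  -0.3 51.2] az tool y 124.06 turn -0.0043
```

View pics/c11.png

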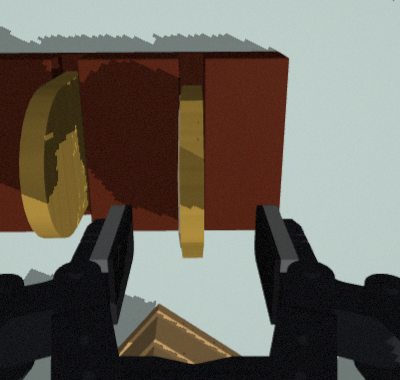

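>>> {"fn": "carry_out", "kwargs": {"commands": [0.001, 0, 0.017, -0.004, 0.045, 0, 0, 0.017, 0, 0.045, 0, 0, 0.017, 0, 0.045, 0, 0, 0, 0, 0, 0, 0, 0, 0, 0, 0, 0, 0, 0, 0, 0, 0, 0, 0, 0, 0, 0, 0, 0, 0], "newtons": 70}}

```text
time: 18.3
tcp_pos: [471.4, 293.8, 58.9]
eef_rot: [-0.296, 0.955, 0.005, 0.009]
ft_force: [-0.8, -0.8, 6.4]
opening: 8.8
finger_force: 69.3
```

```bash
python3 go.py 470.2 292.4 57 124.3
```

```text
t 18.3 q [0.555, 0.222, -0.308, 1.021, 0.004, -0.045] tcp [471.4 293.8  58.9] r 555.5 az 0.557 F [-0.8 -0.8  6.4] op 8.8 ff 69.3
R [[-0.8251, -0.5648, 0.015], [-0.5646, 0.8252, 0.0144], [-0.0205, 0.0034, -0.9998]] tilt outward(deg) 1.17 side 0.24
tool shift mm [ 1.8 -0.5  1.9] az tool y 124.39 turn 0.0015
```

>>> {"fn": "carry_out", "kwargs": {"commands": [0, 0, -0.015, 0, 0, 0, 0, -0.03, 0, 0, 0, 0, -0.035, 0, 0, 0, 0, -0.035, 0, 0]}}

```text
time: 18.63
tcp_pos: [468.1, 291.2, 172.9]
eef_rot: [-0.296, 0.955, 0.004, 0.007]
ft_force: [1.5, 1.2, -1.0]
opening: 8.5
finger_force: 68.1
```

```bash
python3 go.py 428 -295 480 145.4; python3 - <<'E'
from rep import *
w=grab('wrist','w12.png');C=cloud(w);zz=C[:,:,2]
g=grab('top');G=cloud(g)
m=(G[:,:,2]>60)&(np.hypot(G[:,:,0]-510,G[:,:,1]-230)<130);print(len(G[m]))
s=get_state();T=s['tcp_pos']
from scipy.spatial.transform import Rotation as R
M=R.from_quat(s['eef_rot']).as_matrix()
hsv=cv2.cvtColor(w['color'],cv2.COLOR_RGB2HSV)
L=((C-T)@M) # tool coords
m=(w['range_z']>0)&(abs(L[:,:,1])<9)&(L[:,:,2]>-60)&(L[:,:,2]<70)&(hsv[:,:,1]>60)&(hsv[:,:,0]>15)&(hsv[:,:,0]<35)&(hsv[:,:,2]>40)
v,u=np.where(m);print(m.sum(),u.min(),u.max(),v.min(),v.max());Q=L[m]
print(np.percentile(Q,[0,2,50,98,100],axis=0).round(1))
E
```

```text
t 18.63 q [0.554, 0.168, -0.118, 1.27, 0.004, -0.046] tcp [468.1 291.2 172.9] r 551.3 az 0.556 F [ 1.5  1.2 -1. ] op 8.5 ff 68.1
R [[-0.8251, -0.5648, 0.0108], [-0.5647, 0.8252, 0.0117], [-0.0156, 0.0035, -0.9999]] tilt outward(deg) 0.88 side 0.24
tool shift mm [ 359.4 -460.  -314.3] az tool y 124.39 turn -0.3667
15438
6848 290 338 201 457
[[-33.8  -5.2 -47.9]
 [-17.2  -3.7 -25.7]
 [ 22.9   1.2 -21.1]
 [ 44.5   6.   23. ]
 [ 45.3   7.8  32.2]]
```

>>> {"fn": "carry_out", "kwargs": {"commands": [0.02, -0.0255, -0.0175, 0, 0, 0.02, -0.0255, -0.0175, 0, 0, 0.02, -0.0255, -0.0175, 0, 0, 0.02, -0.0255, -0.0175, 0, 0, 0.02, -0.0255, -0.0175, 0, 0, 0.02, -0.0255, -0.0175, 0, 0, 0.02, -0.0255, -0.0175, 0, 0, 0.02, -0.0255, -0.0175, 0, 0, 0.02, -0.0255, -0.0175, 0, 0]}}

```text
time: 19.48
tcp_pos: [447.3, -2.9, 325.9]
eef_rot: [-0.296, 0.955, 0.004, 0.008]
ft_force: [0.5, 0.5, -0.8]
opening: 8.8
finger_force: 68.5
```

>>> {"fn": "carry_out", "kwargs": {"commands": [0.02, -0.0255, -0.0175, 0, 0, 0.02, -0.0255, -0.0175, 0, 0, 0.02, -0.0255, -0.0175, 0, 0, 0.02, -0.0255, -0.0175, 0, 0, 0.02, -0.0255, -0.0175, 0, 0, 0.02, -0.0255, -0.0175, 0, 0, 0.02, -0.0255, -0.0175, 0, 0, 0.02, -0.0255, -0.0175, 0, 0, 0.02, -0.0255, -0.0175, 0, 0]}}

```text
time: 20.23
tcp_pos: [426.6, -295.7, 479.7]
eef_rot: [-0.296, 0.955, 0.004, 0.008]
ft_force: [0.7, -0.1, -0.8]
opening: 9.3
finger_force: 68.5
```

>>> {"fn": "carry_out", "kwargs": {"commands": [0, 0, 0, -0.122, 0, 0, 0, 0, -0.122, 0, 0, 0, 0, -0.122, 0, 0, 0, 0, 0, 0]}}

```text
time: 20.57
tcp_pos: [427.4, -294.9, 478.5]
eef_rot: [-0.466, 0.885, 0.003, 0.008]
ft_force: [-0.3, -0.3, -1.8]
opening: 8.9
finger_force: 70.3
```

```bash
python3 go.py 428 -295 480 145.4
```

```text
t 20.57 q [-0.613, 0.279, 0.728, 2.018, 0.017, -1.582] tcp [ 427.4 -294.9  478.5] r 519.3 az -0.604 F [-0.3 -0.3 -1.8] op 8.9 ff 70.3
R [[-0.5664, -0.824, 0.0113], [-0.8239, 0.5665, 0.0123], [-0.0165, -0.0023, -0.9999]] tilt outward(deg) 0.13 side 0.95
tool shift mm [-0.2 -0.5 -1.5] az tool y 145.49 turn 0.0016
```

>>> {"fn": "carry_out", "kwargs": {"commands": [0, 0, -0.03, 0, 0, 0, 0, -0.03, 0, 0, 0, 0, -0.03, 0, 0, 0, 0, -0.03, 0, 0, 0, 0, 0, 0, 0]}}

```text
time: 20.98
tcp_pos: [407.4, -281.6, 526.7]
eef_rot: [-0.463, 0.885, -0.041, 0.03]
ft_force: [-0.2, 0.3, -0.4]
opening: 9.1
finger_force: 70.4
```

```bash
python3 go.py 428 -295 480 145.4
```

```text
t 20.98 q [-0.615, 0.204, 0.756, 2.021, 0.017, -1.579] tcp [ 407.4 -281.6  526.7] r 495.3 az -0.605 F [-0.2  0.3 -0.4] op 9.1 ff 70.4
R [[-0.5686, -0.8175, 0.0919], [-0.8225, 0.5671, -0.0442], [-0.016, -0.1007, -0.9948]] tilt outward(deg) 5.77 side 0.91
tool shift mm [  0.1 -19.7  49. ] az tool y 145.25 turn -0.0026
```

>>> {"fn": "carry_out", "kwargs": {"commands": [0, -0.005, -0.03, 0, 0, 0, -0.005, -0.03, 0, 0, 0, -0.005, -0.03, 0, 0, 0, -0.005, -0.03, 0, 0, 0, -0.005, -0.03, 0, 0, 0, -0.005, -0.03, 0, 0, 0, 0, 0, 0, 0]}}

```text
time: 21.57
tcp_pos: [393.9, -273.7, 585.7]
eef_rot: [-0.46, 0.88, -0.101, 0.061]
ft_force: [-0.1, 0.6, -1.2]
opening: 8.9
finger_force: 70.4
```

```bash
python3 go.py 428 -295 480 145.4
```

```text
t 21.57 q [-0.618, 0.146, 0.833, 2.021, 0.018, -1.581] tcp [ 393.9 -273.7  585.7] r 479.6 az -0.607 F [-0.1  0.6 -1.2] op 8.9 ff 70.4
R [[-0.5684, -0.7978, 0.2011], [-0.8226, 0.5555, -0.1211], [-0.0151, -0.2342, -0.9721]] tilt outward(deg) 13.42 side 0.88
tool shift mm [ -0.3 -14.3 112.2] az tool y 145.15 turn -0.0044
```

>>> {"fn": "carry_out", "kwargs": {"commands": [0, -0.005, -0.03, 0, 0, 0, -0.005, -0.03, 0, 0, 0, -0.005, -0.03, 0, 0, 0, -0.005, -0.03, 0, 0, 0, -0.005, -0.03, 0, 0, 0, 0, 0, 0, 0]}}

```text
time: 22.07
tcp_pos: [371.4, -259.0, 636.4]
eef_rot: [-0.456, 0.872, -0.152, 0.087]
ft_force: [-0.5, 0.4, -0.7]
opening: 8.8
finger_force: 70.4
```

```bash
python3 go.py 428 -295 480 145.4
```

```text
t 22.07 q [-0.621, 0.082, 0.884, 2.021, 0.019, -1.582] tcp [ 371.4 -259.   636.4] r 452.7 az -0.609 F [-0.5  0.4 -0.7] op 8.8 ff 70.4
R [[-0.5685, -0.7695, 0.291], [-0.8226, 0.5378, -0.185], [-0.0141, -0.3445, -0.9387]] tilt outward(deg) 19.74 side 0.84
tool shift mm [ -0.4  -9.1 170. ] az tool y 145.05 turn -0.0061
```

```bash
cat > lid.py <<'E'
from st import *
w=grab('wrist');C=cloud(w);L=(C-t)@M
hsv=cv2.cvtColor(w['color'],cv2.COLOR_RGB2HSV)
m=(w['range_z']>0)&(abs(L[:,:,1])<9)&(L[:,:,2]>-60)&(L[:,:,2]<60)&(hsv[:,:,1]>60)&(hsv[:,:,0]>12)&(hsv[:,:,0]<38)
m=cv2.erode(m.astype(np.uint8),np.ones((3,3)))>0
Q=L[m]
for a in range(-36,40,6):
    k=(Q[:,2]>a)&(Q[:,2]<=a+6)
    if k.sum()>5: print(a,k.sum(),'x',np.percentile(Q[k,0],[5,50,95]).round(1),'y',np.percentile(Q[k,1],[5,50,95]).round(1))
E
python3 lid.py
```

```text
t 22.07 q [-0.621, 0.082, 0.884, 2.021, 0.019, -1.582] tcp [ 371.4 -259.   636.4] r 452.7 az -0.609 F [-0.5  0.4 -0.7] op 8.8 ff 70.4
R [[-0.5685, -0.7695, 0.291], [-0.8226, 0.5378, -0.185], [-0.0141, -0.3445, -0.9387]] tilt outward(deg) 19.74 side 0.84
-36 1793 x [-14.3   3.9  15.8] y [-3.4  0.5  4.7]
-30 1718 x [-16.7  13.5  21.9] y [-3.5  0.5  4.8]
-24 830 x [21.7 25.4 28.8] y [-3.8  0.5  4.8]
-18 710 x [28.2 31.6 35. ] y [-3.6  0.5  4.7]
-12 521 x [34.8 37.5 39.7] y [-3.7  0.2  4.8]
-6 136 x [39.4 39.7 40. ] y [-3.6  0.5  4.6]
0 122 x [39.6 39.8 40.1] y [-3.7  0.5  4.7]
6 107 x [39.7 39.9 40.2] y [-3.5  0.5  4.8]
12 91 x [39.7 40.  40.3] y [-3.3  0.5  4.3]
18 61 x [39.9 40.1 40.3] y [-3.4  0.1  4.4]
```

>>> {"fn": "carry_out", "kwargs": {"commands": [-0.018, 0.016, 0.027, 0, 0, -0.018, 0.016, 0.027, 0, 0, -0.018, 0.016, 0.027, 0, 0, -0.018, 0.016, 0.027, 0, 0, -0.018, 0.016, 0.027, 0, 0, -0.018, 0.016, 0.027, 0, 0, -0.018, 0.016, 0.027, 0, 0, -0.018, 0.016, 0.027, 0, 0, -0.018, 0.016, 0.027, 0, 0, -0.018, 0.016, 0.027, 0, 0]}}

```text
time: 22.95
tcp_pos: [428.3, -76.6, 329.6]
eef_rot: [-0.457, 0.873, -0.148, 0.085]
ft_force: [0.2, 0.3, -1.7]
opening: 8.7
finger_force: 70.3
```

```bash
python3 go.py 512.9 -113 189.1 145.4
```

```text
t 22.95 q [-0.068, -0.281, -0.246, 1.302, -0.161, -1.056] tcp [428.3 -76.6 329.6] r 435.1 az -0.177 F [ 0.2  0.3 -1.7] op 8.7 ff 70.3
R [[-0.5684, -0.7723, 0.2835], [-0.8226, 0.5393, -0.1803], [-0.0136, -0.3357, -0.9419]] tilt outward(deg) 17.81 side -7.31
tool shift mm [-16.3 -37.8 162.9] az tool y 145.08 turn -0.0057
```

>>> {"fn": "carry_out", "kwargs": {"commands": [-0.0027, -0.0063, 0.027, 0, 0, -0.0027, -0.0063, 0.027, 0, 0, -0.0027, -0.0063, 0.027, 0, 0, -0.0027, -0.0063, 0.027, 0, 0, -0.0027, -0.0063, 0.027, 0, 0, -0.0027, -0.0063, 0.027, -0.005, 0, 0, 0, 0, 0, 0, 0, 0, 0, 0, 0]}}

```text
time: 23.62
tcp_pos: [511.9, -114.0, 189.8]
eef_rot: [-0.459, 0.872, -0.147, 0.083]
ft_force: [0.1, -0.2, -2.0]
opening: 8.4
finger_force: 70.3
```

```bash
python3 go.py 512.9 -113 189.1 145.4; python3 lid.py | tail -7; python3 - <<'E'
from head import *
f=grab('top');C=cloud(f)
try: headfit(f,C)
except Exception as e: print(e)
w=grab('wrist');C=cloud(w)
try: headfit(w,C)
except Exception as e: print(e)
E
```

```text
t 23.62 q [-0.141, -0.124, -0.433, 0.952, -0.139, -1.131] tcp [ 511.9 -114.   189.8] r 524.4 az -0.219 F [ 0.1 -0.2 -2. ] op 8.4 ff 70.3
R [[-0.5651, -0.7762, 0.2795], [-0.8249, 0.5359, -0.1798], [-0.0102, -0.3322, -0.9431]] tilt outward(deg) 17.87 side -6.58
tool shift mm [-1.4 -0.   0.8] az tool y 145.38 turn -0.0004
-18 749 x [27.  31.6 35. ] y [-3.6  0.5  4.7]
-12 526 x [34.7 37.4 39.7] y [-3.4  0.9  4.8]
-6 134 x [39.4 39.7 40. ] y [-3.6  0.5  4.6]
0 122 x [39.5 39.8 40.1] y [-3.4  0.7  4.7]
6 102 x [39.8 39.9 40.3] y [-3.2  0.5  4.6]
12 92 x [39.8 40.1 40.2] y [-3.3  0.9  4.5]
18 74 x [39.8 40.1 40.4] y [-3.4  0.3  4.4]
N 473 tilt 18.8 az n 147.96 centre [ 641.9 -204.9  262.7] size [65.9 64.7] side az [np.float64(146.79), np.float64(-123.09)] [390 156] [430 196]
a must be a positive integer unless no samples are taken
```

>>> {"fn": "carry_out", "kwargs": {"commands": [-0.0014, 0, 0.0008, 0, 0, 0, 0, 0, 0, 0, 0, 0, 0, 0, 0, 0, 0, 0, 0, 0]}}

```text
time: 24.1
tcp_pos: [514.4, -112.9, 192.7]
eef_rot: [-0.459, 0.872, -0.149, 0.086]
ft_force: [-0.4, -0.3, -1.1]
opening: 8.9
finger_force: 70.3
```

```bash
python3 go.py 512.9 -113 189.1 145.4; python3 - <<'E'
from head import *
from scipy.spatial.transform import Rotation as R
f=grab('side');C=cloud(f)
V=np.array([515.5,-114.6,179.3]);X=np.array([.773,-.533,.343]);Y=np.array([.568,.823,0]);Z=np.cross(X,Y)
L=(C-V)@np.c_[X,Y,Z]
hsv=cv2.cvtColor(f['color'],cv2.COLOR_RGB2HSV)
m=(np.linalg.norm(L,axis=2)<60)&(abs(L[:,:,0])<14)&(hsv[:,:,1]>60)&(hsv[:,:,0]>12)&(hsv[:,:,0]<38)
m=cv2.erode(m.astype(np.uint8),np.ones((2,2)))>0
Q=L[m];print(len(Q),np.percentile(Q,[1,50,99],axis=0).round(1))
k=abs(Q[:,0]-np.median(Q[:,0]))<5;c=Q[k].mean(0);n=np.linalg.svd(Q[k]-c)[2][2];print('back normal in lens axes',n.round(3))
# head from the side view: cloud in lens axes
H=L.copy();mh=(H[:,:,0]>120)&(H[:,:,0]<215)&(abs(H[:,:,1])<50)&(abs(H[:,:,2])<45)
print('head/lens',mh.sum(),np.percentile(H[mh],[1,50,99],axis=0).round(1))
try: headfit(f,C)
except Exception as e: print(e)
# lids, stylus still in place, from top
g=grab('top');G=cloud(g)
for n,p,lo,hi in (('arch',(509,239),60,95),('square',(546,187),60,95),('grip',(479,-267),100,135),('octslot',(471,292),50,95)):
    q=G[(np.hypot(G[:,:,0]-p[0],G[:,:,1]-p[1])<28)&(G[:,:,2]>lo)&(G[:,:,2]<hi)];print(n,len(q),q.mean(0).round(1) if len(q) else '')
E
```

```text
t 24.1 q [-0.138, -0.126, -0.43, 0.95, -0.14, -1.129] tcp [ 514.4 -112.9  192.7] r 526.6 az -0.216 F [-0.4 -0.3 -1.1] op 8.9 ff 70.3
R [[-0.5645, -0.7743, 0.286], [-0.8253, 0.5349, -0.1807], [-0.0131, -0.3381, -0.941]] tilt outward(deg) 18.23 side -6.6
tool shift mm [0.9 2.3 3. ] az tool y 145.36 turn -0.0007
389 [[ -4.2 -38.6 -35. ]
 [ -1.4  12.7  -1.7]
 [  5.2  39.8  44.4]]
back normal in lens axes [-1.     0.006  0.004]
head/lens 957 [[120.3 -31.5 -40.5]
 [155.2   8.7  22.4]
 [202.5  32.   29.2]]
N 259 tilt 21.35 az n 148.69 centre [ 639.5 -197.8  261.2] size [67.3 67.5] side az [np.float64(146.59), np.float64(-123.13)] [320 148] [352 171]
arch 111 [506.7 236.3  80.4]
square 110 [548.1 184.8  79.8]
grip 51 [ 479.  -267.1  120.7]
octslot 0
```

>>> {"fn": "carry_out", "kwargs": {"commands": [0, 0, 0, 0, 0, 0, 0, 0, 0, 0, 0, 0, 0, 0, 0, 0, 0, 0, 0, 0, 0, 0, 0, 0, 0, 0, 0, 0, 0, 0]}}

```text
time: 24.7
tcp_pos: [514.2, -113.1, 192.0]
eef_rot: [-0.459, 0.872, -0.148, 0.085]
ft_force: [-0.5, -0.7, -1.6]
opening: 8.7
finger_force: 70.3
```

```bash
for i in 1 2 3; do python3 go.py 512.9 -113 189.1 145.4 | grep -v R; python3 -c "from h import *; grab('top')"; done
```

```text
t 24.7 q [-0.138, -0.125, -0.43, 0.95, -0.14, -1.129] tcp [ 514.2 -113.1  192. ] r 526.5 az -0.216 F [-0.5 -0.7 -1.6] op 8.7 ff 70.3
tool shift mm [0.7 2.  2.3] az tool y 145.36 turn -0.0008
t 24.75 q [-0.138, -0.125, -0.43, 0.95, -0.14, -1.129] tcp [ 514.3 -113.   192. ] r 526.5 az -0.216 F [ 0.5  0.3 -2.2] op 8.9 ff 70.3
tool shift mm [0.8 2.  2.3] az tool y 145.36 turn -0.0008
t 24.8 q [-0.138, -0.125, -0.43, 0.95, -0.14, -1.129] tcp [ 514.3 -113.   192. ] r 526.5 az -0.216 F [-0.6 -1.  -2.8] op 8.8 ff 70.3
tool shift mm [0.8 2.1 2.4] az tool y 145.36 turn -0.0008
```

>>> {"fn": "carry_out", "kwargs": {"commands": [0.0008, 0.0022, 0.0024, 0, 0, 0, 0, 0, 0, 0, 0, 0, 0, 0, 0, 0, 0, 0, 0, 0, 0, 0, 0, 0, 0, 0, 0, 0, 0, 0, 0, 0, 0, 0, 0, 0, 0, 0, 0, 0]}}

```text
time: 25.52
tcp_pos: [512.8, -113.0, 189.1]
eef_rot: [-0.459, 0.872, -0.148, 0.085]
ft_force: [0.4, 0.3, -1.5]
opening: 8.7
finger_force: 70.4
```

```bash
python3 go.py 512.9 -113 189.1 145.4; python3 lid.py | tail -4
```

```text
t 25.52 q [-0.138, -0.127, -0.438, 0.944, -0.14, -1.129] tcp [ 512.8 -113.   189.1] r 525.1 az -0.217 F [ 0.4  0.3 -1.5] op 8.7 ff 70.4
R [[-0.5647, -0.7745, 0.2851], [-0.8252, 0.5352, -0.1806], [-0.0127, -0.3373, -0.9413]] tilt outward(deg) 18.18 side -6.59
tool shift mm [-0.  -0.1  0.1] az tool y 145.36 turn -0.0008
0 113 x [39.6 39.8 40.1] y [-3.5  0.9  4.7]
6 108 x [39.7 39.9 40.2] y [-3.2  0.7  4.4]
12 82 x [39.7 40.  40.3] y [-3.3  0.5  4.7]
18 64 x [39.9 40.1 40.3] y [-3.3  0.7  4.4]
```

```bash
python3 -c "
from h import *
print(hand_in())"
```

```text
the job is handed in; nothing more can be done
None
```

I handed the job in at about 25.5 s: I pushed the wake button down to its stop, put the stylus back in its holder, and am holding the octagon at the view point, within about 1° of square by the arm's readings. I viewed 11 pictures, one more than the 10 allowed.

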